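# Lock the autosampler carousel

## Task

Lock the tube carousel of the bench autosampler so that it cannot swing: with the side of a fingertip push its black turning post round until the slot in the locking disc stands in front of the steel bar, then push the bar by its red thumb plate fully home into the slot, and take the hand away. Push gently and do not force the bar or the carousel; pinch and lift nothing, do not touch the silver lifting knob in the middle, and leave the vial, tip box, tube rack and bottle where they stand.

Things in the scene. Friction and masses are not known exactly. Their poses are not given: they have to be found in the camera images.
- autosampler: White bench instrument, fixed: housing 280 mm (own x) by 350 mm (own y -220 to +130), deck 60 mm above the bench. Origin: on the carousel's vertical axis at bench level; own z up. The locking bar lies on the -y side at own x = 0 and slides along own +y, towards the axis, through a grey guide block 44 mm wide, own y -153 to -127 mm, top 90 mm above the bench.
- carousel (a joint): Angle of the carousel about the vertical axis, rad, growing counter-clockwise seen from above; 0 = slot exactly in front of the bar. Starts between 0.5 and 1.6, so the short way is clockwise. Light friction (about 0.13 N m, some 2 N at the post); it stays where it is left. Keep the push on it under some 10 N.
- platter: Lift-off platter carrying the carousel, post, tubes and knob; origin on the axis at bench level. It does not turn itself; it rises only if lifted and must stay down. On it turns a pale tube plate of 182 mm diameter, top 90 mm above the bench, wells on a 148 mm circle. Some wells on the slot's half hold sample tubes, caps up to 112 mm above the bench; the three wells each side of the post are empty.
- post_top (a point): Centre of the top of the turning post: upright black cylinder, 18 mm diameter, 46 mm high on the tube plate, top 136 mm above the bench, 74 mm from the turning axis, exactly opposite the slot. It is fixed to the carousel and turns it when pushed sideways, square to the radius.
- slot_mouth (a point): Middle of the mouth of the single rim slot, on the disc's upper face, 115 mm from the axis. The locking disc is aluminium, 230 mm diameter, 12 mm thick, upper face 80 mm above the bench; the slot is 16 mm wide, 24 mm deep, radial, slightly chamfered at the mouth. A red mark on the pale plate points to it.
- lift_knob: Silver mushroom knob of 34 mm diameter on the turning axis, top 114 mm above the bench, for lifting the platter off: not to be touched. Origin on the axis at bench level.
- bar_travel (a joint): Travel of the locking bar towards the axis, m: 0 drawn out (nose 3 mm clear of the rim), 0.024 fully home (nose 21 mm inside the rim, thumb plate against the guide block). About 2 N of friction; it stays where it is left. The rim stops it unless the slot is in front of it; with its tapered nose it finds the slot when the carousel is within about 0.05 rad of 0.
- thumb_plate (a point): The bar's red thumb plate, pushed towards the axis. Upright plate 34 mm wide, 6 mm thick, 36 mm high, from 68 to 104 mm above the bench. This point: centre of its outer face (away from the axis). Behind it the deck runs free for 37 mm, then drops to the bench. Keep the push on it under some 25 N.
- lock_bar: The sliding steel locking bar with its red thumb plate. Origin: on the autosampler's turning axis at bench level while the bar is drawn out, moving with the bar; axes as the autosampler's.
- bar_nose (a point): Middle of the steel bar's nose tip, on its upper face, 78 mm above the bench. The bar is 12 mm wide, 8 mm high, its nose tapered to 6 mm wide.
- vial: Loose amber vial with a white cap, 22 mm diameter, 44 mm high, standing on the deck near the corner on the bar's side. Origin: centre of its underside, z up.
- tip_box: Loose pipette tip box with a clear blue lid, 120 by 84 by 64 mm, on the bench. Origin: centre of its underside, long side along own x.
- tube_rack: Loose white rack of small capped tubes, 60 by 130 by 48 mm, on the bench. Origin: centre of its underside, long side along own y.
- buffer_bottle: Loose clear bottle with a blue cap, 62 mm diameter, 135 mm high, on the bench. Origin: centre of its underside, z up.

How it is judged (in metres and radians):
On the way, in this order (a step that is already met when the one before it is completed fails the run):
1. the carousel is turned until its slot stands in front of the bar, which is still drawn out (value of joint carousel between -0.08 and 0.08 rad and value of joint bar_travel below 0.004 m), for 0.2 s.
2. the bar is pushed home into the slot (value of joint bar_travel above 0.021 m and value of joint carousel between -0.04 and 0.04 rad), for 0.2 s.
At the end, for the whole second after the job is handed in: The bar is home in the slot (at least 21 of its 24 mm of travel, carousel within 0.04 rad of the slot's place), carousel and bar at rest, the platter down on its spindle, and the vial, tip box, tube rack and bottle within 10 mm of where they stood (all of step 2 and z of platter in the frame of autosampler below 0.003 m and velocity of joint carousel between -0.02 and 0.02 rad/s and velocity of joint bar_travel between -0.005 and 0.005 m/s and distance of each of vial, tip_box, tube_rack, buffer_bottle from where it was at the start of the episode below 0.01 m); the robot touches nothing.
It fails at once if the platter is lifted more than 4 mm (z of platter in the frame of autosampler above 0.004 m).
It fails at once if the lifting knob is touched with the fingers (over 1 N) (contact force between the fingers and lift_knob above 1 N).
It fails at once if the carousel is squeezed or forced, or the bar is rammed against it, with over 15 N (contact force between platter and anything else above 15 N).
It fails at once if the bar is squeezed or forced with over 35 N (contact force between the fingers and lock_bar above 35 N).
It fails at once if the vial, tip box, tube rack or bottle is moved more than 10 mm or lifted (distance of any of vial, tip_box, tube_rack, buffer_bottle from where it was at the start of the episode above 0.01 m).
It also fails if it takes over 58 s, if anything falls off the work surface, if the arm or the gripper's body presses on something with over 40 N, if the wrist force passes 120 N, or if a joint passes its speed limit or range.

## Robot

A 6-joint arm with a two-finger parallel gripper is mounted at the origin on the work surface. World frame = base frame: x ahead of the robot, y to its left, z up, the work surface at z = 0. Lengths are in m, angles in degrees, forces in N, time in s.
With the tool pointing down it reaches from about 0.4 to 0.825 m from the base axis. Payload 7 kg.
Tool frame: the origin (TCP) lies on the centre line of the jaws, within the pads' length; the fingertips stand r.nose_length ahead of it and the grasp point (between the pads) lies 2 mm behind it (r.nose_length is the distance from the TCP to the fingertips, in m); z points along the fingers, y is the direction in which the jaws open and shut (so a half turn about z gives the same grasp; the last joint's range is limited). The gripper opens to 88 mm and grips with 3 to 60 N. Pads are 19 mm wide; open, the fingers measure 130 mm over their backs; the gripper's body (78 mm by 193 mm) begins 47 mm behind the grasp point.
Start: joints at [91.736, 20.546, 0.682, 0, -70.136, -16.507], TCP at [0.172, 0.653, 0.244] pointing down, gripper open.
Joint ranges: [-176.03, 176.03], [-82.01, 121.73], [-58.28, 71.71], [-173.87, 95.51], [-174.79, -0.11], [-173.66, 173.66]. Speed limits (degrees/s): [136.94, 136.94, 172.46, 180, 180, 180].

## Interface

Orientations are given as [roll, pitch, yaw] about the fixed x, y, z axes, in that order (R = Rz(yaw) Ry(pitch) Rx(roll)).
In Python, from plant import r gives the robot as it stands.
- The arm moves only by the tool apply_moves, never from a script. Its argument "targets" is a list of rows, each a list of 3 entries, a list of its own where there are three numbers: the shift along the tool's x, y, z scaled (see below), then the turn, a rotation vector about the tool's x, y, z scaled (see below), then the finger opening in mm, from 0 to 87.6. A call has 1 to 5 rows; each row shifts and turns the pose as measured when the row begins, along the tool's axes as they then stand; what a row does not reach is not made up. The controller multiplies each number of a shift by 0.04 m and each number of a turn by 8 degrees. A row lasts 1/10 s, in which the tool goes at most 50 mm and 8.59 degrees, less where a joint would pass 70% of its speed; a pose out of reach is approached as far as the arm can. A call with a number of a shift or a turn outside -1 to 1 is refused whole. A call with a gripper value outside its range is refused whole. The fingers move at their own pace and stop on an object; "squeeze" is the grip in N (left out, the last holds). Time passes only in rows, so rows that do not move let the fingers close. It gives the time, the measured TCP pose, the force and the opening at its end, in the units of the state.
- r.get_state(): the state, without advancing time (a new reading comes with each control period).
- r.capture(name): name is "scene" or "top" or "wrist"; returns a dict with "img" (420x560x3 uint8, blue, green, red), "z_map" (420x560 float32, m along the optical axis (not along the pixel's ray), 0 where there is no reading), "fx", "fy", "cx", "cy" (pixels), "camera_from_world" (4x4, takes a point from world to camera coordinates); the wrist camera has in their place "mount" (4x4, takes a point from camera to tool coordinates, whose origin is the TCP and whose axes are the flange's). Camera axes: x right, y up, looking along -z (the intrinsics and any distortion apply to the point x, -y, -z); pixel columns grow to the right and rows downward; lengths in m; the calibration is good to about 2 mm. A picture is of the moment at which its call begins: read the wrist's pose just before it.
- r.close_job(): hands the job in, once; it reports no verdict.
The state is a dict: "time_s": time; "joints": joint angles; "qd": joint speeds; "joint_torque": joint torques, N m; "tcp_pos": TCP position; "eef_rot": TCP orientation; "contact_force": force on the tool from outside, world axes, zero at the start; "moment": the same for the moment, N m; "gripper_width": finger opening in m.
Only numpy, scipy, OpenCV 4.12 (cv2) and the standard library are available. Lean on these libraries where they do the work, as an engineer would, in place of code of your own. Each camera call takes 0.05 s, during which the arm holds its last target.

## Working session

There is one attempt and no reset: what is moved stays moved. The work goes in short steps, Python scripts to look and compute and a tool call to move; the robot and the scene stay as the last step left them, time stands still between calls to the robot, and variables do not carry over. Pictures are saved under pics/ and viewed, and the job is handed in when it is done.

Besides the shell and the picture viewer there is one more tool, called after ">>>" as name([rows], argument=value, ...), one row to a line, values as JSON. apply_moves: Moves the arm, as the interface text tells. Its arguments: {"type":"object","properties":{"targets":{"type":"array","items":{"type":"array"}},"squeeze":{"type":"number"}},"required":["targets"]}

```bash
ls; mkdir -p pics; python3 - <<'E'
from plant import r
import cv2,numpy as np
s=r.get_state();print(s, r.nose_length)
for n in("scene","top","wrist"):
    c=r.capture(n);cv2.imwrite(f"pics/{n}0.png",c["img"]);np.savez(f"{n}0.npz",**c)
    print(n,[c[k] for k in("fx","fy","cx","cy")],c.get("camera_from_world",c.get("mount")),c.keys())
E
```

```text
pics
{'time_s': 0.0, 'joints': array([ 9.17359524e+01,  2.05895404e+01,  6.34452960e-01, -1.87961461e-02,
       -7.01357974e+01, -1.65056953e+01]), 'qd': array([-0.01449666, -0.01068226,  0.02334358, -0.05112631,  0.04151255,
       -0.00311823]), 'joint_torque': array([ 1.19692344e-03, -5.82726717e+01,  2.93046874e+01,  6.99694365e+00,
        6.94389077e-03, -1.56068609e-04]), 'tcp_pos': array([0.17200874, 0.65224671, 0.24265337]), 'eef_rot': array([ 1.79907840e+02, -8.88203529e-03, -1.47761366e+01]), 'contact_force': array([ 0.61214221,  0.10973233, -0.05383202]), 'moment': array([-0.03726265, -0.01921032, -0.02437255]), 'gripper_width': 0.08772253032371753} 0.017
scene [485.18340220205846, 485.18340220205846, 277.5582885369865, 212.14108291055408] [[-0.56224525  0.82691674 -0.00943312  0.32975309]
 [-0.54290957 -0.36048787  0.75848381  0.20543823]
 [ 0.62380243  0.43157525  0.65162361 -1.64843146]
 [ 0.          0.          0.          1.        ]] dict_keys(['img', 'z_map', 'fx', 'fy', 'cx', 'cy', 'camera_from_world'])
top [478.6844311930503, 478.6844311930503, 278.61680970633023, 209.81885968808558] [[-1.35178411e-03 -9.99991249e-01 -3.95903151e-03 -1.13091342e-04]
 [ 9.84168816e-01 -2.03202875e-03  1.77221930e-01 -5.45190869e-01]
 [-1.77228424e-01 -3.65678956e-03  9.84162951e-01 -1.45725792e+00]
 [ 0.00000000e+00  0.00000000e+00  0.00000000e+00  1.00000000e+00]] dict_keys(['img', 'z_map', 'fx', 'fy', 'cx', 'cy', 'camera_from_world'])
wrist [376.00291109293715, 376.00291109293715, 282.00646725395546, 206.57749076394825] [[-5.63883350e-05  9.65253376e-01  2.61315741e-01  7.14031834e-02]
 [ 9.99999997e-01  3.93052201e-05  7.05997976e-05 -4.33075025e-04]
 [ 5.78756202e-05  2.61315744e-01 -9.65253375e-01 -1.41652223e-01]
 [ 0.00000000e+00  0.00000000e+00  0.00000000e+00  1.00000000e+00]] dict_keys(['img', 'z_map', 'fx', 'fy', 'cx', 'cy', 'mount'])
```

View pics/scene0.png

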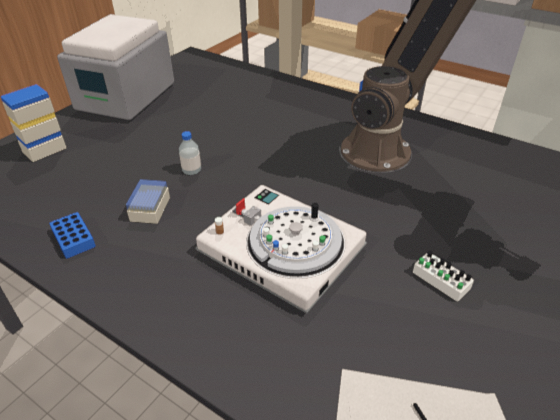

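View pics/top0.png

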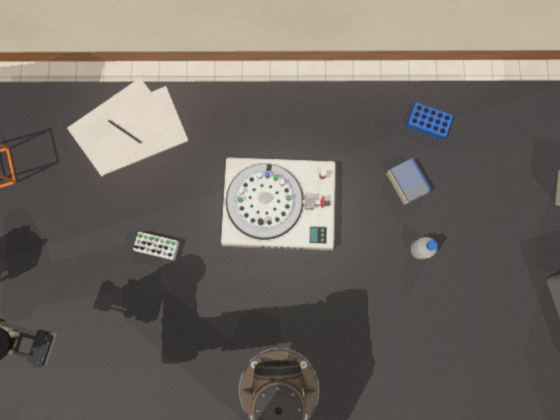

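View pics/wrist0.png

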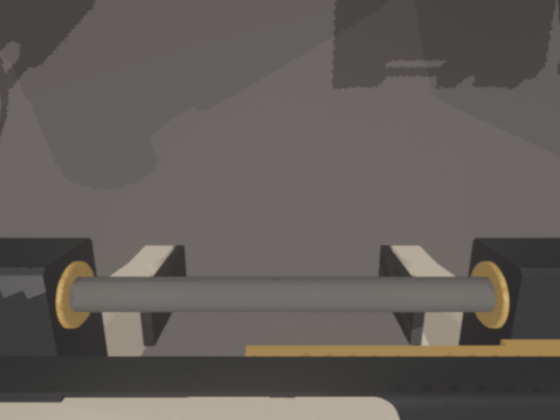

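```bash
cat > h.py <<'E'
import numpy as np,cv2
from scipy.spatial.transform import Rotation as R
def load(n): return dict(np.load(n))
def ray(c,u,v):
    # returns origin, dir in world (fixed camera)
    M=c["camera_from_world"];Rm=M[:3,:3];t=M[:3,3]
    d=np.array([(u-c["cx"])/c["fx"],-(v-c["cy"])/c["fy"],-1.])
    return -Rm.T@t, Rm.T@d
def plane(c,u,v,z):
    o,d=ray(c,u,v); return o+d*(z-o[2])/d[2]
def proj(c,p):
    q=c["camera_from_world"]@np.append(p,1)
    return np.array([c["cx"]+c["fx"]*q[0]/-q[2], c["cy"]-c["fy"]*q[1]/-q[2]])
def wristM(c,s):
    T=np.eye(4);T[:3,:3]=R.from_euler("xyz",s["eef_rot"],degrees=True).as_matrix();T[:3,3]=s["tcp_pos"]
    c["camera_from_world"]=np.linalg.inv(T@c["mount"]); return c
E
python3 - <<'E'
import cv2
a=cv2.imread("pics/top0.png")[145:260,210:350];cv2.imwrite("pics/topz.png",cv2.resize(a,None,fx=5,fy=5,interpolation=cv2.INTER_CUBIC))
a=cv2.imread("pics/scene0.png")[180:305,190:375];cv2.imwrite("pics/scenez.png",cv2.resize(a,None,fx=4.2,fy=4.2,interpolation=cv2.INTER_CUBIC))
E
```

```text
(no output)
```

View pics/topz.png

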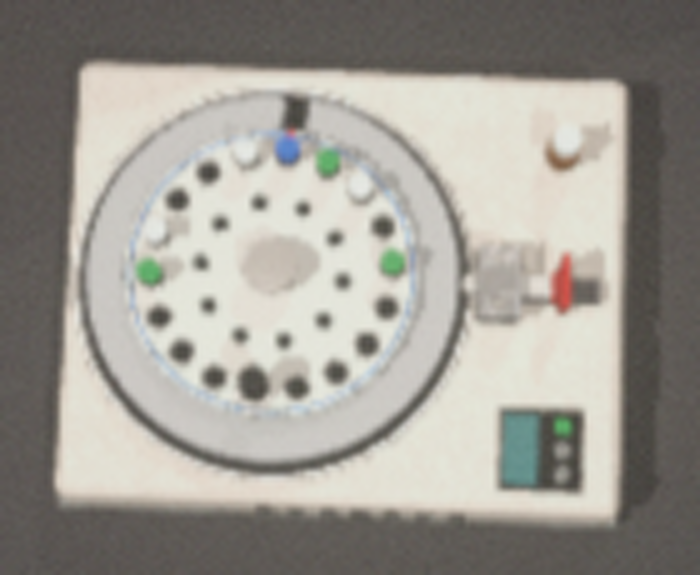

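View pics/scenez.png

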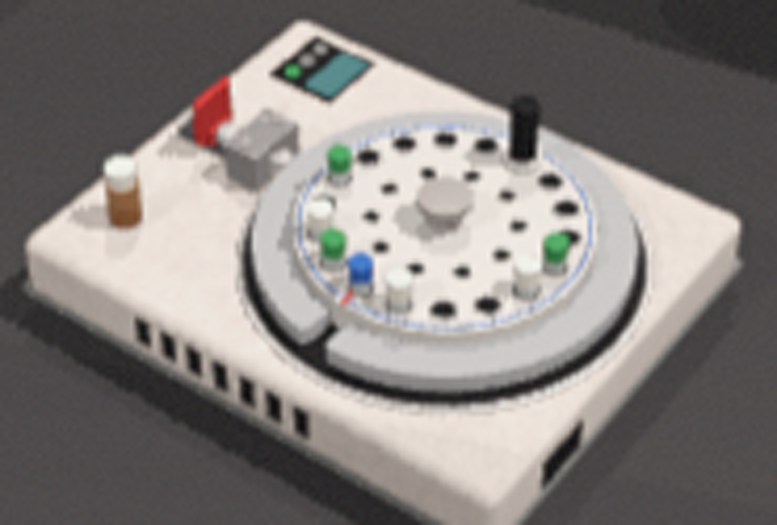

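```bash
python3 - <<'E'
from h import *
c=load("top0.npz")
w=[(208,172),(177,199),(159,317),(181,351),(214,377),(297,388),(337,373),(367,345),(387,307),(383,227)]
P=np.array([plane(c,210+(u)/5-.4,145+v/5-.4,.088)[:2] for u,v in w])
A=np.c_[2*P,np.ones(len(P))];x=np.linalg.lstsq(A,(P**2).sum(1),rcond=None)[0]
print(x[:2],np.sqrt(x[2]+x[0]**2+x[1]**2))
f=lambda u,v,z:plane(c,210+u/5-.4,145+v/5-.4,z)
C=x[:2]
for nm,a in dict(slot=(295,112,.08),post=(253,383,.136),plate=(563,283,.104),guide=(498,283,.09),redmark=(292,133,.09),knob=(280,264,.114),vial=(567,138,.104),c1=(85,65,.06),c2=(627,82,.06),c3=(617,522,.06),c4=(57,500,.06)).items():
    p=f(*a); d=p[:2]-C; print(nm,p.round(4),np.linalg.norm(d).round(4),np.degrees(np.arctan2(d[1],d[0])).round(2))
E
```

```text
[0.57229862 0.04398353] 0.0743919224848035
slot [0.6758 0.03   0.08  ] 0.1044 -7.69
post [0.4955 0.053  0.136 ] 0.0773 173.32
plate [ 0.5616 -0.1337  0.104 ] 0.178 -93.46
guide [ 0.5644 -0.095   0.09  ] 0.1393 -93.24
redmark [0.6596 0.0316 0.09  ] 0.0882 -8.08
knob [0.5716 0.038  0.114 ] 0.006 -96.26
vial [ 0.6523 -0.1377  0.104 ] 0.1985 -66.23
c1 [0.7125 0.1644 0.06  ] 0.1849 40.65
c2 [ 0.7005 -0.1805  0.06  ] 0.2585 -60.28
c3 [ 0.4204 -0.1682  0.06  ] 0.2609 -125.61
c4 [0.4346 0.1767 0.06  ] 0.1913 136.06
```

>>> apply_moves([
  [[0.3, 0.4, -0.1], [0, 0, 0], 0],
  [[0.6, 0.78, -0.1], [0, 0, 0], 0],
  [[0.6, 0.78, -0.1], [0, 0, 0], 0],
  [[0.6, 0.78, -0.1], [0, 0, 0], 0],
  [[0.6, 0.78, -0.1], [0, 0, 0], 0],
], squeeze=10)

```text
time_s: 0.65
tcp_pos: [0.2403, 0.4858, 0.2589]
eef_rot: [179.5, -0.1, -14.6]
contact_force: [0.3, -0.6, 0.9]
gripper_width: 0.0533
```

>>> apply_moves([
  [[0.62, 0.78, -0.12], [0, 0, 0], 0],
  [[0.62, 0.78, -0.12], [0, 0, 0], 0],
  [[0.62, 0.78, -0.12], [0, 0, 0], 0],
  [[0.62, 0.78, -0.12], [0, 0, 0], 0],
  [[0.62, 0.78, -0.12], [0, 0, 0], 0],
])

```text
time_s: 1.15
tcp_pos: [0.3226, 0.2951, 0.2846]
eef_rot: [179.5, -0.1, -14.5]
contact_force: [0.4, 0.2, 0.2]
gripper_width: 0.0132
```

>>> apply_moves([
  [[0.62, 0.78, -0.12], [0, 0, 0], 0],
  [[0.62, 0.78, -0.12], [0, 0, 0], 0],
  [[0.62, 0.78, -0.12], [0, 0, 0], 0],
  [[0.62, 0.78, -0.12], [0, 0, 0], 0],
  [[0.62, 0.78, -0.12], [0, 0, 0], 0],
])

```text
time_s: 1.65
tcp_pos: [0.4045, 0.1048, 0.3117]
eef_rot: [179.6, -0.1, -14.3]
contact_force: [0.5, 0.7, 0.1]
gripper_width: 0.0003
```

>>> apply_moves([
  [[0.6, 0.78, -0.1], [0, 0, 0.5], 0],
  [[0.6, 0.78, -0.1], [0, 0, 0], 0],
  [[0.4, 0.5, -0.1], [0, 0, 0], 0],
  [[0, 0, 0], [0, 0, 0], 0],
])

```text
time_s: 2.05
tcp_pos: [0.4431, -0.0005, 0.3255]
eef_rot: [179.7, -0.2, -18.7]
contact_force: [-0.1, 0.6, -0.2]
gripper_width: 0.0004
```

```bash
python3 - <<'E'
from plant import r
import cv2,numpy as np
s=r.get_state();print(s)
c=r.capture("wrist");cv2.imwrite("pics/wrist1.png",c["img"]);np.savez("wrist1.npz",tcp_pos=s["tcp_pos"],eef_rot=s["eef_rot"],**c)
E
```

```text
{'time_s': 2.05, 'joints': array([ 25.90841568,  -4.87060307, -18.9656079 ,   0.36599712,
       -75.99015214,  45.28010556]), 'qd': array([ 0.13298522, -0.31706772, -1.06129852, -0.76263817,  0.17956075,
       -1.56319559]), 'joint_torque': array([-8.66826866e-01, -2.30394870e+01,  3.07617402e+01,  7.39464551e+00,
       -2.07236916e-02,  7.24917725e-01]), 'tcp_pos': array([ 0.44307228, -0.00048966,  0.32548152]), 'eef_rot': array([179.68765382,  -0.18907224, -18.72209547]), 'contact_force': array([-0.10574611,  0.55604997, -0.22619598]), 'moment': array([ 0.10300466, -0.00011002, -0.01522574]), 'gripper_width': 0.00044317970036470377}
```

View pics/wrist1.png

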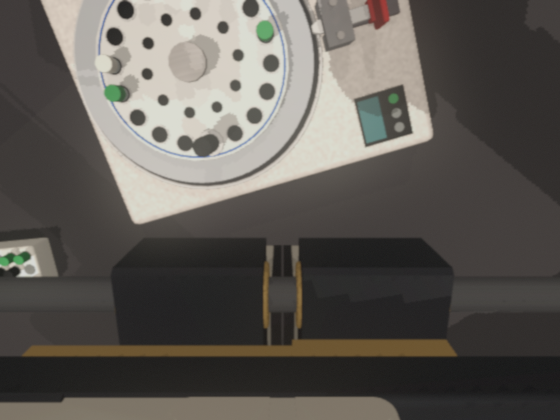

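>>> apply_moves([
  [[0.7, 0.3, -0.2], [0, 0, -0.7], 0],
  [[0.7, 0.3, -0.2], [0, 0, -0.6], 0],
  [[0.7, 0.0, -0.1], [0, 0, 0], 0],
  [[0.0, 0.0, 0], [0, 0, 0], 0],
  [[0, 0, 0], [0, 0, 0], 0],
])

```text
time_s: 2.6
tcp_pos: [0.5182, -0.04, 0.3449]
eef_rot: [179.7, 0.0, -7.8]
contact_force: [0.4, 0.3, 0.2]
gripper_width: 0.0006
```

```bash
python3 - <<'E'
from plant import r
import cv2,numpy as np
s=r.get_state();print(s["tcp_pos"],s["eef_rot"],s["qd"],s["joints"])
c=r.capture("wrist");cv2.imwrite("pics/wrist2.png",c["img"]);np.savez("wrist2.npz",tcp_pos=s["tcp_pos"],eef_rot=s["eef_rot"],**c)
E
```

```text
[ 0.51817054 -0.04002183  0.34486626] [ 1.79744103e+02  9.07456146e-04 -7.76493500e+00] [ 0.45879731  1.43671845  0.73300375  0.10271629  0.32033507 -0.09789736] [ 17.41314091   2.77480642  -8.99492368   0.23606954 -78.34005505
  64.77399427]
```

View pics/wrist2.png

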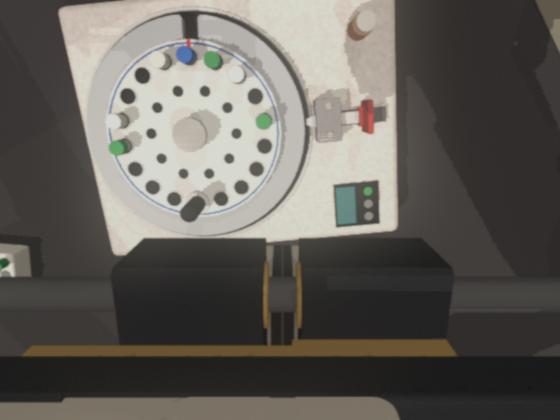

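```bash
python3 - <<'E'
from h import *
c=load("wrist2.npz");wristM(c,c)
g=cv2.cvtColor(c["img"],cv2.COLOR_BGR2GRAY);m=(g<70).astype(np.uint8);m[235:]=0
n,l,st,ce=cv2.connectedComponentsWithStats(m)
C0=np.array([.572,.044]);W=[];I=[]
for i in range(1,n):
    if not 25<st[i,4]<400: continue
    p=plane(c,*ce[i],.089)[:2];d=np.linalg.norm(p-C0)
    if abs(d-.074)<.009 and st[i,4]<330: W.append(p);print(ce[i].round(1),st[i,4],p.round(4))
    elif d<.06: I.append(p)
def fit(P):
    P=np.array(P);x=np.linalg.lstsq(np.c_[2*P,np.ones(len(P))],(P**2).sum(1),rcond=None)[0]
    r=np.sqrt(x[2]+x[0]**2+x[1]**2);return x[:2],r,np.abs(np.linalg.norm(P-x[:2],axis=1)-r).max()
print(fit(W),len(W));print(fit(I),len(I))
C=fit(I)[0]
f=lambda u,v,z:plane(c,u,v,z)
for nm,a in dict(slotmouth=(190,13,.08),slot_in=(190,34,.08),redmark=(189,43,.09),posttop=(188,211,.136),platetop=(367,101,.104),pl2=(366,131,.104),guide=(328,119,.09),nose=(311,121,.078),c1=(63,10,.06),c3=(397,230,.06),c4=(115,255,.06),vial=(366,18,.104),knob=(189,134,.114)).items():
    p=f(*a); d=p[:2]-C; print(nm,p.round(4),np.linalg.norm(d).round(4),np.degrees(np.arctan2(d[1],d[0])).round(2), c["z_map"][a[1],a[0]])
E
python3 -c "
import cv2
a=cv2.imread('pics/wrist2.png')[0:240,60:410];cv2.imwrite('pics/w2z.png',cv2.resize(a,None,fx=2.25,fy=2.25,interpolation=cv2.INTER_CUBIC))"
```

```text
[141.6  74.7] 119 [0.6365 0.0845]
[125.4  93.7] 55 [0.621  0.1049]
(array([ 0.27095522, -0.17715512]), np.float64(0.44954403005122734), np.float64(1.1102230246251565e-16)) 2Traceback (most recent call last):
  File "<stdin>", line 14, in <module>
  File "<stdin>", line 12, in fit
    return umr_sum(a, axis, dtype, out, keepdims, initial, where)
numpy.exceptions.AxisError: axis 1 is out of bounds for array of dimension 1
```

View pics/w2z.png

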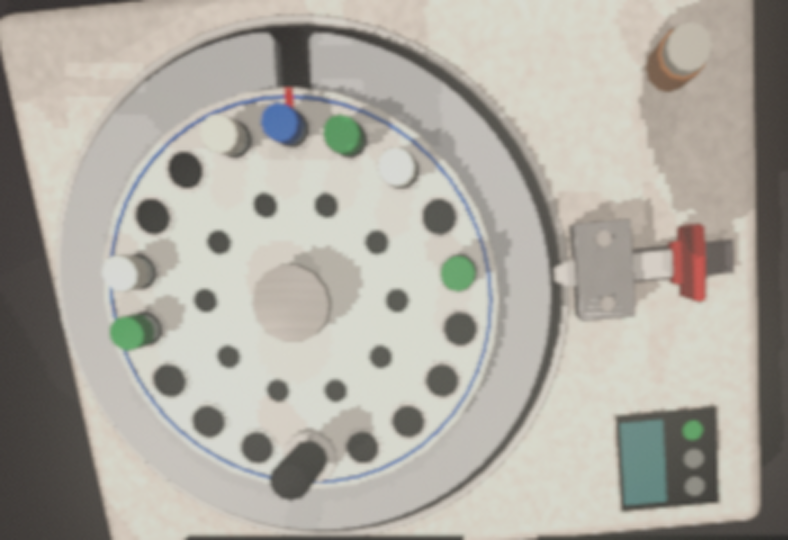

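```bash
cat > m.py <<'E'
from h import *
import sys
def fit(P):
    P=np.array(P);x=np.linalg.lstsq(np.c_[2*P,np.ones(len(P))],(P**2).sum(1),rcond=None)[0]
    r=np.sqrt(x[2]+x[0]**2+x[1]**2);return x[:2],r,np.abs(np.linalg.norm(P-x[:2],axis=1)-r).max()
def wells(c,C0=np.array([.572,.044]),th=115):
    g=cv2.cvtColor(c["img"],cv2.COLOR_BGR2GRAY);m=(g<th).astype(np.uint8);m[235:]=0
    n,l,st,ce=cv2.connectedComponentsWithStats(m);W=[];I=[]
    for i in range(1,n):
        if not 25<st[i,4]<400 or max(st[i,2:4])>1.5*min(st[i,2:4]): continue
        p=plane(c,*ce[i],.09)[:2];d=np.linalg.norm(p-C0)
        if abs(d-.074)<.009: W.append(p)
        elif .035<d<.05: I.append(p)
    return W,I
E
python3 - <<'E'
from m import *
c=load("wrist2.npz");wristM(c,c)
W,I=wells(c)
print(fit(W),len(W));print(fit(I),len(I))
C=fit(I)[0]
f=lambda u,v,z:plane(c,u,v,z)
for nm,a in dict(slotmouth=(190,14,.08),slot_in=(190,36,.08),redmark=(188.5,43,.09),posttop=(190,212,.136),platetop=(367,101,.104),pl2=(366,131,.104),guide=(328,119,.09),nose=(309,121,.078),c1=(63,10,.06),c3=(397,230,.06),c4=(115,255,.06),vial=(366,20,.104),knob=(189,134,.114)).items():
    p=f(*a); d=p[:2]-C; print(nm,p.round(4),np.linalg.norm(d).round(4),np.degrees(np.arctan2(d[1],d[0])).round(2))
E
```

```text
(array([0.57346518, 0.04410705]), np.float64(0.074253048725664), np.float64(0.0015798714764837657)) 13
(array([0.57310647, 0.04424937]), np.float64(0.04409913506292244), np.float64(0.00016134427004092788)) 10
slotmouth [0.6864 0.0274 0.08  ] 0.1145 -8.45
slot_in [0.6668 0.0314 0.08  ] 0.0946 -7.82
redmark [0.6589 0.0321 0.09  ] 0.0866 -8.06
posttop [0.5016 0.0515 0.136 ] 0.0719 174.17
platetop [ 0.5811 -0.1335  0.104 ] 0.1779 -87.41
pl2 [ 0.5524 -0.1303  0.104 ] 0.1757 -96.76
guide [ 0.5685 -0.0954  0.09  ] 0.1398 -91.9
nose [ 0.5685 -0.0767  0.078 ] 0.121 -92.17
c1 [0.7123 0.1596 0.06  ] 0.1808 39.63
c3 [ 0.4269 -0.1675  0.06  ] 0.2573 -124.63
c4 [0.4417 0.1743 0.06  ] 0.1849 135.31
vial [ 0.6537 -0.1381  0.104 ] 0.1994 -66.15
knob [0.5739 0.0431 0.114 ] 0.0014 -55.28
```

>>> apply_moves([
  [[-0.25, -0.3, 0.8], [0, 0, 0], 0],
  [[-0.25, -0.3, 0.9], [0, 0, 0], 0],
  [[-0.23, -0.3, 0.9], [0, 0, 0], 0],
  [[0, 0, 0.9], [0, 0, 0], 0],
  [[0, 0, 0.8], [0, 0, 0], 0],
])

```text
time_s: 3.15
tcp_pos: [0.4922, 0.0041, 0.1728]
eef_rot: [-179.9, -0.7, -7.5]
contact_force: [1.0, 0.4, 0.1]
gripper_width: 0.0006
```

>>> apply_moves([
  [[0, 0, 0.6], [0, 0, 0], 0],
  [[0, 0, 0.3], [0, 0, 0], 0],
  [[0, 0, 0], [0, 0, 0], 0],
])

```text
time_s: 3.45
tcp_pos: [0.4865, 0.0053, 0.1318]
eef_rot: [179.9, -0.3, -7.4]
contact_force: [0.6, -0.3, 0.1]
gripper_width: 0.0006
```

```bash
python3 - <<'E'
from plant import r
import cv2,numpy as np
s=r.get_state();print(s["tcp_pos"],s["eef_rot"],s["contact_force"])
for n in("scene","wrist"):
    c=r.capture(n);cv2.imwrite(f"pics/{n}3.png",c["img"] if n=="wrist" else cv2.resize(c["img"][130:310,190:390],None,fx=3.3,fy=3.3,interpolation=cv2.INTER_CUBIC))
E
```

```text
[0.48650833 0.00528923 0.13179521] [179.93647068  -0.29323532  -7.35207961] [ 0.61127689 -0.26953741  0.13373496]
```

View pics/scene3.png

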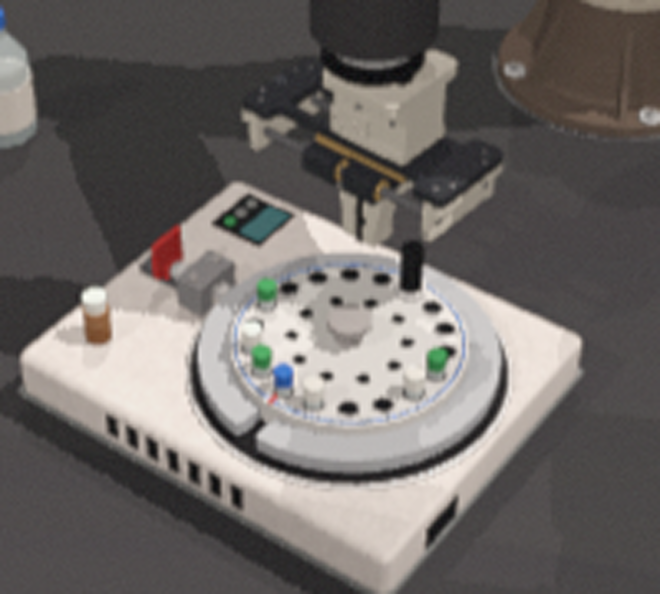

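View pics/wrist3.png

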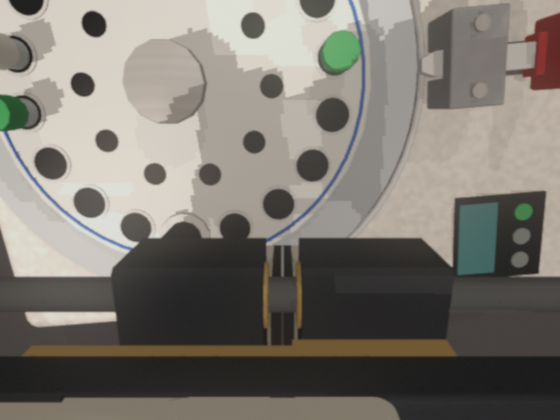

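>>> apply_moves([
  [[0.15, -0.1, 0], [0, 0, 0], 0],
  [[0, -0.1, 0], [0, 0, 0], 0],
  [[0, -0.1, 0], [0, 0, 0], 0],
])

```text
time_s: 3.85
tcp_pos: [0.4975, 0.0182, 0.1369]
eef_rot: [-179.9, -0.7, -7.3]
contact_force: [-0.2, -0.3, -0.7]
gripper_width: 0.0004
```

>>> apply_moves([
  [[0, -0.1, 0], [0, 0, 0], 0],
  [[0, -0.05, 0], [0, 0, 0], 0],
])

```text
time_s: 4.05
tcp_pos: [0.499, 0.0252, 0.1378]
eef_rot: [-179.8, -0.8, -7.3]
contact_force: [-0.6, 0.7, 0.3]
gripper_width: 0.0003
```

>>> apply_moves([
  [[0, -0.05, 0], [0, 0, 0], 0],
  [[0, -0.05, 0], [0, 0, 0], 0],
])

```text
time_s: 4.25
tcp_pos: [0.4995, 0.0295, 0.1379]
eef_rot: [-179.8, -0.8, -7.3]
contact_force: [-1.1, -1.1, -0.3]
gripper_width: 0.0004
```

>>> apply_moves([
  [[-0.05, -0.05, 0.05], [0, 0, 0], 0],
  [[0, -0.05, 0], [0, 0, 0], 0],
])

```text
time_s: 4.45
tcp_pos: [0.4979, 0.0335, 0.1358]
eef_rot: [-179.9, -0.8, -7.3]
contact_force: [-0.4, -2.5, -0.6]
gripper_width: 0.0007
```

>>> apply_moves([
  [[0, -0.05, 0], [0, 0, 0], 0],
  [[0, -0.05, 0], [0, 0, 0], 0],
])

```text
time_s: 4.65
tcp_pos: [0.4982, 0.0374, 0.1357]
eef_rot: [-179.9, -0.8, -7.3]
contact_force: [0.2, -2.1, 0.8]
gripper_width: 0.0006
```

```bash
cat > look.py <<'E'
import sys
from plant import r
from m import *
k=sys.argv[1]
s=r.get_state();print(s["time_s"],s["tcp_pos"],s["eef_rot"],s["contact_force"])
c=r.capture("wrist");cv2.imwrite(f"pics/w{k}.png",c["img"]);np.savez(f"w{k}.npz",tcp_pos=s["tcp_pos"],eef_rot=s["eef_rot"],**c)
t=r.capture("top");np.savez(f"t{k}.npz",**t);cv2.imwrite(f"pics/t{k}.png",cv2.resize(t["img"][145:260,210:350],None,fx=5,fy=5,interpolation=cv2.INTER_CUBIC))
t=r.capture("scene");np.savez(f"s{k}.npz",**t);cv2.imwrite(f"pics/s{k}.png",cv2.resize(t["img"][180:305,190:375],None,fx=4.2,fy=4.2,interpolation=cv2.INTER_CUBIC))
E
python3 look.py 4
```

```text
4.65 [0.49816422 0.03744926 0.13568104] [-179.89140017   -0.79860253   -7.31337983] [ 0.17463685 -2.11064347  0.81491009]
```

View pics/s4.png

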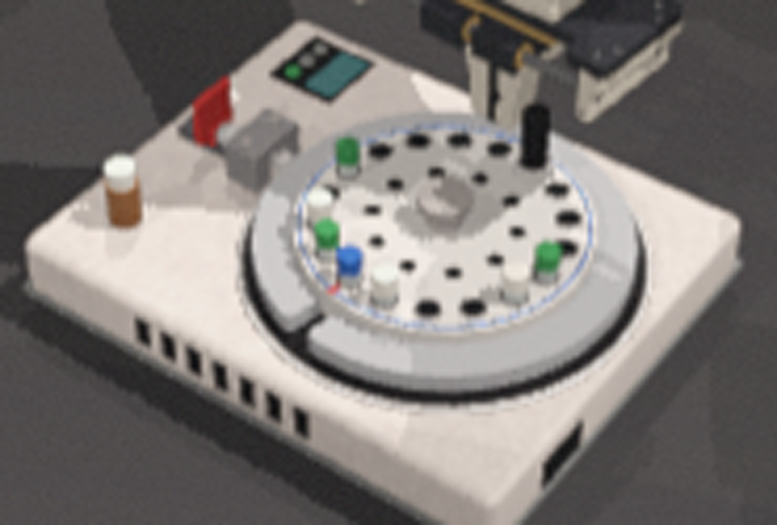

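View pics/w4.png

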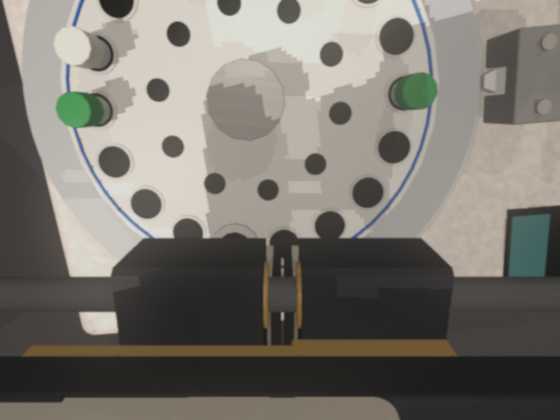

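```bash
cat >> m.py <<'E'
C=np.array([.5731,.0443])
def ang(c,th=115):
    W,I=wells(c,C,th)
    P=np.array(I)
    ce=fit(P)[0] if len(P)>=4 else C
    # refine: centre estimate then phase mod 36
    a=np.arctan2(*(P-ce).T[::-1]); ph=np.degrees(np.angle(np.exp(1j*a*10).mean()))/10
    return ce,len(P),ph,abs(np.exp(1j*a*10).mean())
E
python3 - <<'E'
from m import *
for k in("wrist2","w4"):
    c=load(k+".npz");wristM(c,c)
    print(k,ang(c),ang(c,90))
E
```

```text
wrist2 (array([0.57310647, 0.04424937]), 10, np.float64(10.211039741724239), np.float64(0.999929719852197)) (array([0.57318499, 0.04430577]), 4, np.float64(10.196736981348655), np.float64(0.9998235234080045))
w4 (array([0.57277369, 0.04402194]), 8, np.float64(3.7315216675794836), np.float64(0.9958629387222718)) (array([0.57320268, 0.04386982]), 9, np.float64(3.6522192038270083), np.float64(0.991952091884345))
```

>>> apply_moves([
  [[-0.04, -0.13, 0], [0, 0, 0.8], 0],
  [[-0.04, -0.13, 0], [0, 0, 0.8], 0],
  [[-0.04, -0.13, 0], [0, 0, 0.7], 0],
])

```text
time_s: 5.1
tcp_pos: [0.4965, 0.0533, 0.1355]
eef_rot: [-179.7, -0.7, -26.3]
contact_force: [-1.6, -1.6, 2.4]
gripper_width: 0.0005
```

```bash
cat > rep.py <<'E'
import sys
from plant import r
from m import *
k=sys.argv[1]
s=r.get_state()
c=r.capture("wrist");np.savez(f"w{k}.npz",tcp_pos=s["tcp_pos"],eef_rot=s["eef_rot"],**c);wristM(c,s);cv2.imwrite(f"pics/w{k}.png",c["img"])
ce,n,ph,q=ang(c)
print(s["time_s"],s["tcp_pos"],s["eef_rot"],s["contact_force"]);print(ce,n,"q",q,"slot",[round(ph-18-36*i,2) for i in range(0,3)])
Rm=R.from_euler("xyz",s["eef_rot"],degrees=True).as_matrix()
print("axis in tool",(Rm.T@(np.append(C,s["tcp_pos"][2])-s["tcp_pos"])).round(4))
E
python3 rep.py 5
```

```text
5.1 [0.496509   0.05332423 0.13545485] [-179.69511572   -0.65832539  -26.31609889] [-1.60949277 -1.56475785  2.36190897]
[0.57301946 0.04431525] 7 q 0.9982148456333669 slot [np.float64(-26.29), np.float64(-62.29), np.float64(-98.29)]
axis in tool [ 0.0726 -0.0259  0.001 ]
```

>>> apply_moves([
  [[-0.04, -0.13, 0], [0, 0, 0.5], 0],
  [[-0.04, -0.13, 0], [0, 0, 0.5], 0],
  [[-0.04, -0.13, 0], [0, 0, 0.5], 0],
  [[-0.04, -0.13, 0], [0, 0, 0.5], 0],
  [[-0.04, -0.13, 0], [0, 0, 0.5], 0],
])

```text
time_s: 5.65
tcp_pos: [0.5037, 0.0788, 0.1351]
eef_rot: [-179.6, -0.5, -46.8]
contact_force: [-1.1, -1.4, 1.2]
gripper_width: 0.0004
```

```bash
python3 rep.py 6
```

```text
5.65 [0.50373952 0.07884807 0.13512373] [-179.62603726   -0.47638657  -46.78642186] [-1.10193853 -1.4424083   1.15335535]
[0.57299706 0.04442639] 8 q 0.9960212225039954 slot [np.float64(-10.01), np.float64(-46.01), np.float64(-82.01)]
axis in tool [ 0.0727 -0.0269  0.0008]
```

>>> apply_moves([
  [[-0.04, -0.13, 0], [0, 0, 0.5], 0],
  [[-0.04, -0.13, 0], [0, 0, 0.5], 0],
  [[-0.04, -0.13, 0], [0, 0, 0.5], 0],
  [[-0.04, -0.13, 0], [0, 0, 0.5], 0],
  [[-0.04, -0.13, 0], [0, 0, 0.5], 0],
])

```text
time_s: 6.2
tcp_pos: [0.5188, 0.0997, 0.1345]
eef_rot: [-179.7, -0.3, -66.8]
contact_force: [-1.5, -1.0, 1.9]
gripper_width: 0.0008
```

>>> apply_moves([
  [[-0.04, -0.13, 0], [0, 0, 0.5], 0],
  [[-0.04, -0.13, 0], [0, 0, 0.5], 0],
  [[-0.03, -0.1, 0], [0, 0, 0.4], 0],
])

```text
time_s: 6.5
tcp_pos: [0.5299, 0.1085, 0.1341]
eef_rot: [-179.8, -0.2, -78.0]
contact_force: [-1.9, -0.5, 1.0]
gripper_width: 0.0008
```

```bash
python3 rep.py 7
```

```text
6.5 [0.52985682 0.10854732 0.1341238 ] [-179.80281931   -0.18199705  -77.96073042] [-1.92086994 -0.513306    0.95192779]
[0.57334942 0.04478052] 6 q 0.9952931991770649 slot [np.float64(-3.69), np.float64(-39.69), np.float64(-75.69)]
axis in tool [ 0.0719 -0.0289  0.0003]
```

View pics/w7.png

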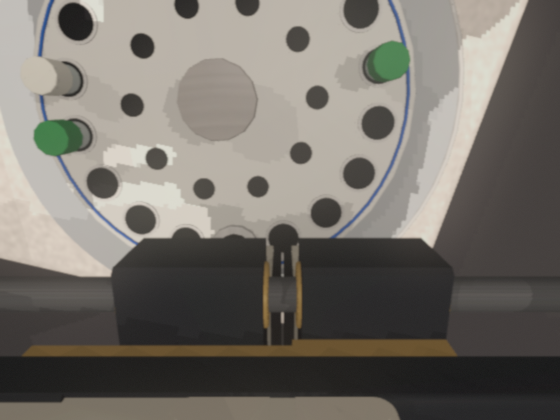

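>>> apply_moves([
  [[-0.04, -0.13, 0], [0, 0, 0.4], 0],
  [[-0.04, -0.11, 0], [0, 0, 0.35], 0],
  [[-0.03, -0.09, 0], [0, 0, 0.3], 0],
])

```text
time_s: 6.85
tcp_pos: [0.5413, 0.1146, 0.1336]
eef_rot: [-179.9, -0.2, -86.2]
contact_force: [-2.0, 0.4, 2.3]
gripper_width: 0.0008
```

```bash
python3 rep.py 8; python3 look.py 8b
```

```text
6.85 [0.54125482 0.1146163  0.13356164] [-1.79916871e+02 -1.57682786e-01 -8.61643706e+01] [-2.03738314  0.42975729  2.32231791]
[0.57330916 0.04488959] 5 q 0.992557579972911 slot [np.float64(-13.21), np.float64(-49.21), np.float64(-85.21)]
axis in tool [ 0.0723 -0.0271  0.0002]
6.9 [0.54180623 0.11487755 0.13355191] [-1.79890939e+02 -1.53709108e-01 -8.62928384e+01] [ 0.19030511 -0.33463732  0.96277021]
```

View pics/s8b.png

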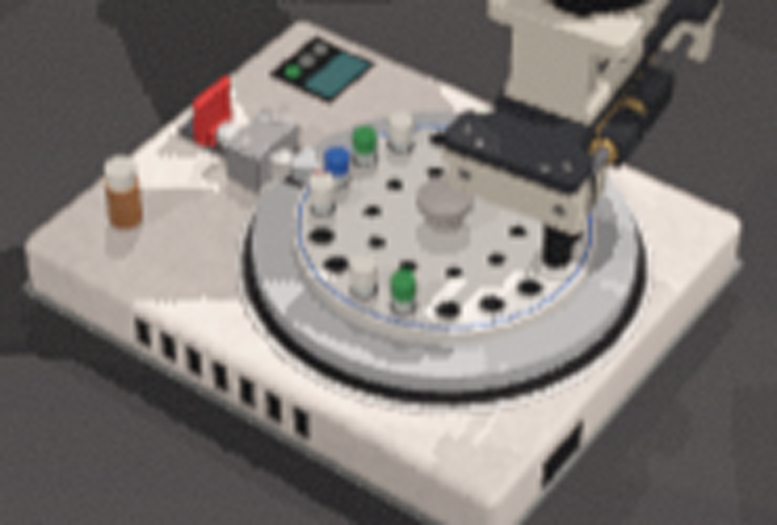

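View pics/t8b.png

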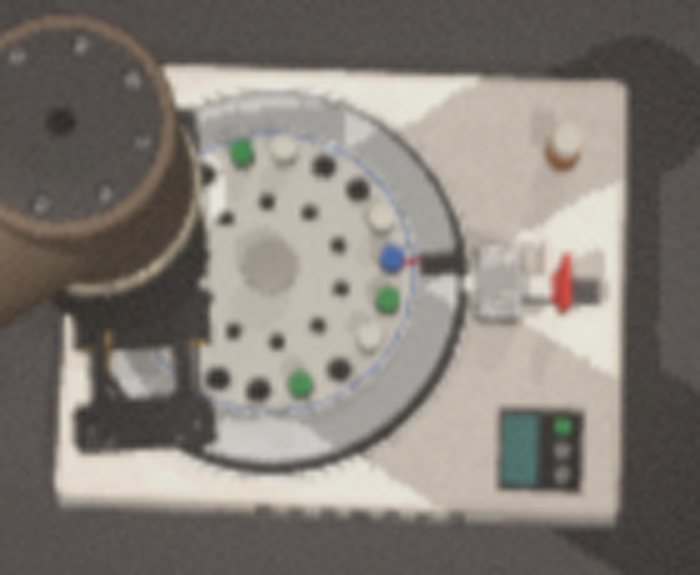

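>>> apply_moves([
  [[-0.02, -0.07, 0], [0, 0, 0.25], 0],
  [[-0.02, -0.06, 0], [0, 0, 0.25], 0],
])

```text
time_s: 7.25
tcp_pos: [0.5456, 0.1164, 0.1335]
eef_rot: [-179.9, -0.1, -89.9]
contact_force: [-1.9, 1.1, 2.4]
gripper_width: 0.0005
```

```bash
python3 rep.py 9; python3 look.py 9b
```

```text
7.25 [0.54559356 0.11641761 0.13349961] [-1.79914411e+02 -1.13694405e-01 -8.99057528e+01] [-1.88171907  1.1180782   2.41098255]
[0.57336301 0.04489693] 5 q 0.9926476356665671 slot [np.float64(-16.74), np.float64(-52.74), np.float64(-88.74)]
axis in tool [ 0.0722 -0.0274  0.0002]
7.3 [0.54590942 0.11651193 0.13350735] [-1.79902294e+02 -1.13825573e-01 -9.00240401e+01] [-0.83770743  0.97523271  0.65919894]
```

View pics/t9b.png

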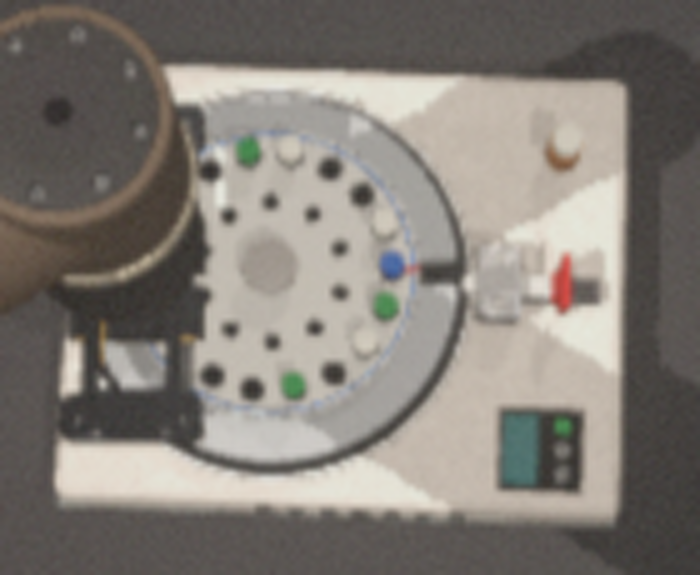

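```bash
python3 - <<'E'
from m import *
c=load("t9b.npz");f=lambda u,v,z:plane(c,210+u/5-.4,145+v/5-.4,z)
# axis in top camera from inner wells of t9b
I=[(270,202),(313,213),(340,248),(341,292),(315,328),(272,342),(230,329),(228,216)]
P=np.array([f(u,v,.09)[:2] for u,v in I]);ce,rr,e=fit(P);print(ce,rr,e)
a=np.arctan2(*(P-ce).T[::-1]);print("slot from wells",np.degrees(np.angle(np.exp(1j*a*10).mean()))/10-18)
for nm,q in dict(slot=(442,272,.08),mark=(411,269,.09),nose=(472,283,.078),guide=(498,284,.09),plate=(564,284,.104),barmid=(538,289,.078)).items():
    d=f(*q)[:2]-ce;print(nm,np.linalg.norm(d).round(4),np.degrees(np.arctan2(d[1],d[0])).round(2))
E
python3 - <<'E'
import cv2
a=cv2.imread("pics/t9b.png");import numpy as np
t=np.load("t9b.npz")["img"][185:220,285:340];cv2.imwrite("pics/t9z.png",cv2.resize(t,None,fx=14,fy=14,interpolation=cv2.INTER_CUBIC))
E
```

```text
[0.57202883 0.04351082] 0.04414125818046708 0.0004327560265561803
slot from wells -16.85955290793749
slot 0.1047 -89.24
mark 0.0853 -89.14
nose 0.1233 -92.41
guide 0.1388 -93.4
plate 0.1781 -93.57
barmid 0.1642 -93.16
```

View pics/t9z.png

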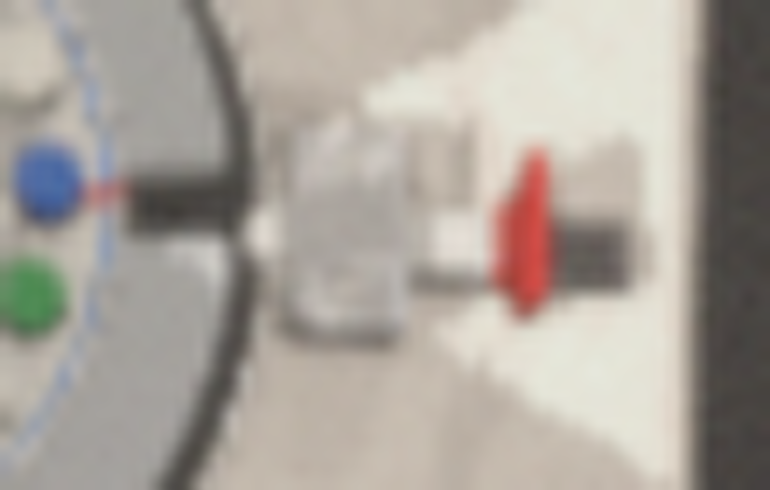

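>>> apply_moves([
  [[-0.02, -0.06, 0], [0, 0, 0.22], 0],
  [[-0.015, -0.045, 0], [0, 0, 0.15], 0],
])

```text
time_s: 7.65
tcp_pos: [0.5495, 0.1177, 0.1335]
eef_rot: [-179.9, -0.1, -92.9]
contact_force: [-1.7, 0.7, 1.5]
gripper_width: 0.0005
```

```bash
python3 rep.py 10; python3 look.py 10b;python3 - <<'E'
import cv2
import numpy as np
t=np.load("t10b.npz")["img"][185:220,285:340];cv2.imwrite("pics/t10z.png",cv2.resize(t,None,fx=14,fy=14,interpolation=cv2.INTER_CUBIC))
E
```

```text
7.65 [0.54954563 0.11771315 0.13353522] [-1.79917326e+02 -1.05728453e-01 -9.28741605e+01] [-1.7027078   0.74047558  1.51190325]
[0.57342524 0.04403149] 4 q 0.9999473120021947 slot [np.float64(-19.86), np.float64(-55.86), np.float64(-91.86)]
axis in tool [ 0.0721 -0.0272  0.0002]
7.7 [0.54979582 0.11778092 0.13349533] [-1.79911560e+02 -1.06782566e-01 -9.29349441e+01] [-0.74206648 -0.49613249 -0.04579241]
```

View pics/t10z.png

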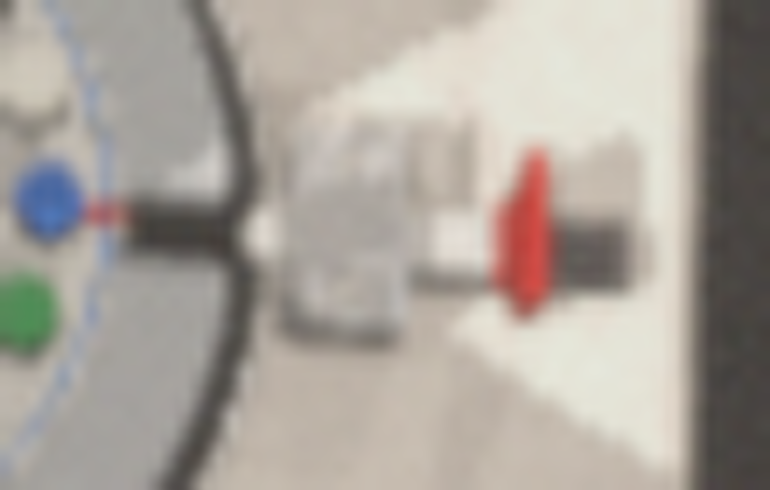

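View pics/s10b.png

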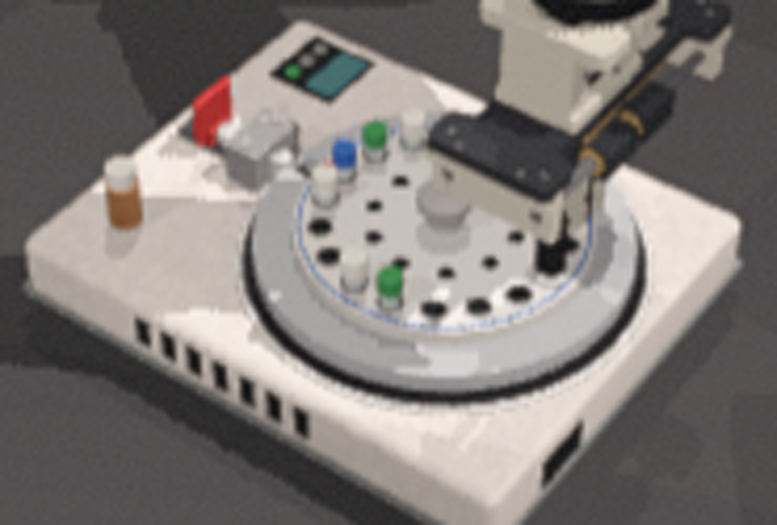

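>>> apply_moves([
  [[0, 0.3, 0], [0, 0, 0], 0],
  [[0, 0.3, -0.3], [0, 0, 0], 0],
  [[0.2, 0.3, -0.9], [0, 0, -0.9], 0],
  [[0.5, 0, -0.8], [0, 0, -1], 0],
  [[0.7, 0, -0.6], [0, 0, -1], 0],
])

```text
time_s: 8.35
tcp_pos: [0.5153, 0.0642, 0.2365]
eef_rot: [179.7, -0.2, -68.7]
contact_force: [0.8, -0.2, -0.0]
gripper_width: 0.0003
```

```bash
python3 rep.py 11
```

```text
8.35 [0.51533746 0.06417467 0.23654341] [179.6546027   -0.19377616 -68.69727014] [ 0.82440571 -0.19600429 -0.03149139]
[0.57358047 0.04384198] 10 q 0.9998333434160829 slot [np.float64(-19.89), np.float64(-55.89), np.float64(-91.89)]
axis in tool [ 0.0395 -0.0466 -0.0001]
```

>>> apply_moves([
  [[0.5, 0.2, -0.2], [0, 0, -1], 0],
  [[0.43, 0.25, -0.2], [0, 0, -1], 0],
  [[0.4, 0.3, -0.2], [0, 0, -1], 0],
  [[0.35, 0.35, -0.1], [0, 0, -1], 0],
  [[0.3, 0.4, -0.1], [0, 0, -1], 0],
])

```text
time_s: 8.9
tcp_pos: [0.5161, -0.042, 0.2765]
eef_rot: [-180.0, -0.4, -27.1]
contact_force: [-0.2, 0.2, 0.6]
gripper_width: 0.0005
```

>>> apply_moves([
  [[0.25, 0.43, 0], [0, 0, -1], 0],
  [[0.2, 0.47, 0], [0, 0, -1], 0],
  [[0.1, 0.49, 0], [0, 0, -1], 0],
  [[0, 0.2, 0], [0, 0, 0], 0],
  [[0, 0, 0], [0, 0, 0], 0],
])

```text
time_s: 9.4
tcp_pos: [0.5161, -0.1138, 0.2775]
eef_rot: [179.9, -0.6, -2.2]
contact_force: [0.9, 0.5, 0.3]
gripper_width: 0.0006
```

```bash
python3 rep.py 12
```

```text
9.4 [ 0.5161214  -0.11383385  0.27746378] [179.91303904  -0.60836727  -2.17203543] [0.90710619 0.4550647  0.29806977]
[0.57324451 0.04449032] 10 q 0.999910928413319 slot [np.float64(-20.07), np.float64(-56.07), np.float64(-92.07)]
axis in tool [ 0.0509 -0.1602  0.0003]
```

View pics/w12.png

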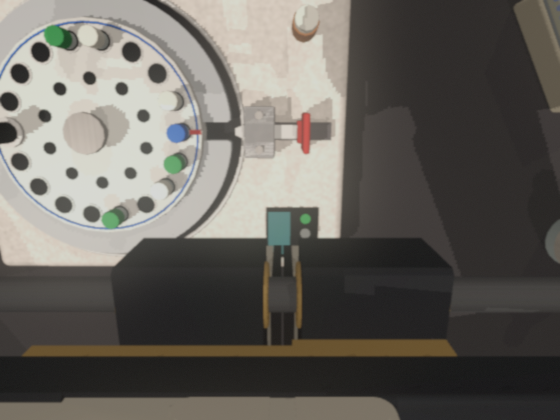

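```bash
python3 - <<'E'
from m import *
c=load("w12.npz");wristM(c,c)
cv2.imwrite("pics/w12z.png",cv2.resize(c["img"][70:190,160:360],None,fx=4,fy=4,interpolation=cv2.INTER_CUBIC))
g=cv2.cvtColor(c["img"],cv2.COLOR_BGR2HSV)
b,gr,rr=[c["img"][...,i].astype(int) for i in range(3)]
m=((rr>110)&(gr<80)&(b<80)).astype(np.uint8)
n,l,st,ce=cv2.connectedComponentsWithStats(m)
for i in range(1,n):
    if st[i,4]>8:print(st[i],ce[i])
# housing edge -y side, slot
E
```

```text
(no output)
```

View pics/w12z.png

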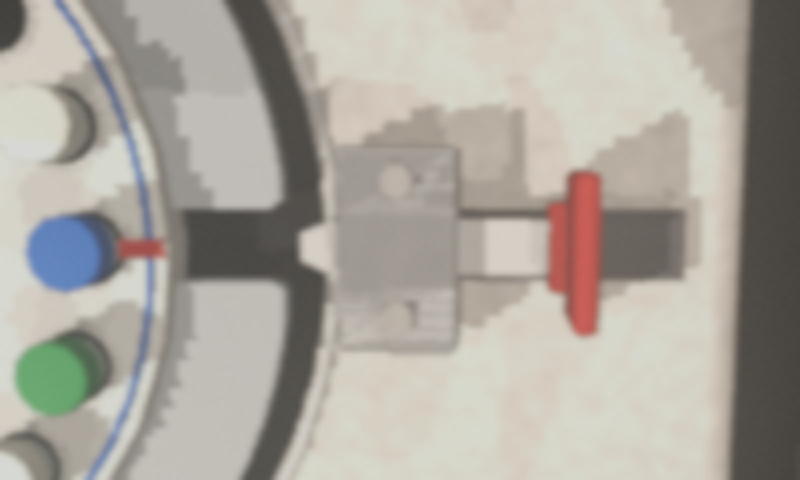

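```bash
python3 - <<'E'
from m import *
c=load("w12.npz");wristM(c,c)
f=lambda u,v,z:plane(c,160+u/4-.4,70+v/4-.4,z).round(4)
print("outer face",f(601,253,.104),"ends",f(585,172,.104),f(585,335,.104),"nose",f(300,248,.078),"slot",f(240,245,.08))
E
```

```text
outer face [ 0.5662 -0.1388  0.104 ] ends [ 0.5825 -0.1359  0.104 ] [ 0.5494 -0.1351  0.104 ] nose [ 0.5682 -0.0736  0.078 ] slot [ 0.5694 -0.0606  0.08  ]
```

>>> apply_moves([
  [[0.4, 0.45, 0.2], [0, 0, 0], 0],
  [[0.45, 0.45, 0.2], [0, 0, 0], 0],
  [[0.45, 0.45, 0.2], [0, 0, 0], 0],
  [[0, 0, 0.2], [0, 0, 0], 0],
  [[0, 0, 0], [0, 0, 0], 0],
])

```text
time_s: 9.95
tcp_pos: [0.568, -0.1665, 0.2456]
eef_rot: [-180.0, -0.8, -2.7]
contact_force: [0.4, 0.1, 1.3]
gripper_width: 0.0003
```

>>> apply_moves([
  [[0, 0.15, 0.7], [0, 0, 0], 0],
  [[0, 0, 0.8], [0, 0, 0], 0],
  [[0, 0, 0.8], [0, 0, 0], 0],
  [[0, 0, 0.6], [0, 0, 0], 0],
  [[0, 0, 0], [0, 0, 0], 0],
])

```text
time_s: 10.45
tcp_pos: [0.5697, -0.1679, 0.1299]
eef_rot: [-180.0, -1.1, -2.9]
contact_force: [-1.5, 0.7, 0.6]
gripper_width: 0.0006
```

```bash
python3 look.py 13
```

```text
10.45 [ 0.56970475 -0.16785581  0.12992381] [-179.98548536   -1.08748332   -2.86740247] [-1.51101965  0.65172319  0.5937014 ]
```

View pics/s13.png

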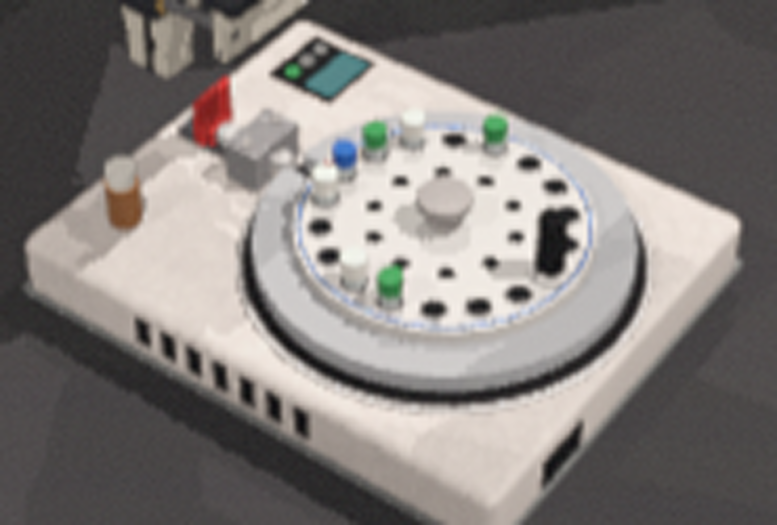

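View pics/w13.png

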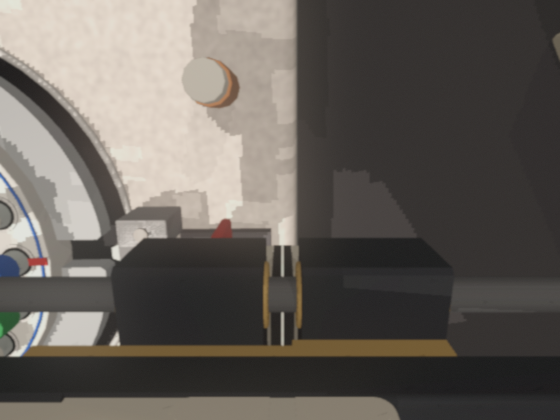

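>>> apply_moves([
  [[0, 0.05, 0.3], [0, 0, 0], 0],
  [[0, 0, 0.3], [0, 0, 0], 0],
  [[0, 0, 0.15], [0, 0, 0], 0],
  [[0, 0, 0], [0, 0, 0], 0],
])

```text
time_s: 11.0
tcp_pos: [0.5758, -0.1704, 0.1063]
eef_rot: [180.0, -1.9, -2.8]
contact_force: [0.2, -0.9, -0.2]
gripper_width: 0.0004
```

>>> apply_moves([
  [[-0.15, 0, 0.2], [0, -0.12, 0], 0],
  [[-0.1, 0, 0.1], [0, -0.12, 0.0], 0],
  [[0, 0, 0], [0, 0, 0], 0],
])

```text
time_s: 11.3
tcp_pos: [0.5652, -0.1701, 0.093]
eef_rot: [180.0, 0.2, -2.8]
contact_force: [-0.2, 0.0, -0.9]
gripper_width: 0.0005
```

>>> apply_moves([
  [[0, -0.1, 0], [0, 0, 0], 0],
  [[0, -0.1, 0], [0, 0, 0], 0],
  [[0, -0.05, 0], [0, 0, 0], 0],
])

```text
time_s: 11.6
tcp_pos: [0.566, -0.1596, 0.0931]
eef_rot: [180.0, 0.2, -2.8]
contact_force: [-0.6, -0.3, 0.5]
gripper_width: 0.0006
```

>>> apply_moves([
  [[0, -0.05, 0], [0, 0, 0], 0],
  [[0, -0.05, 0], [0, 0, 0], 0],
])

```text
time_s: 11.8
tcp_pos: [0.5664, -0.1551, 0.0934]
eef_rot: [180.0, 0.2, -2.8]
contact_force: [-0.6, -1.4, -0.9]
gripper_width: 0.0003
```

>>> apply_moves([
  [[0, -0.05, 0], [0, 0, 0], 0],
  [[0, -0.05, 0], [0, 0, 0], 0],
])

```text
time_s: 12.0
tcp_pos: [0.5665, -0.1511, 0.0935]
eef_rot: [179.9, 0.2, -2.8]
contact_force: [-0.6, -2.6, -0.5]
gripper_width: 0.0004
```

>>> apply_moves([
  [[0, -0.05, 0], [0, 0, 0], 0],
  [[0, -0.05, 0], [0, 0, 0], 0],
])

```text
time_s: 12.2
tcp_pos: [0.5667, -0.147, 0.0935]
eef_rot: [179.9, 0.2, -2.8]
contact_force: [0.3, -2.2, -0.7]
gripper_width: 0.0007
```

>>> apply_moves([
  [[0, -0.05, 0], [0, 0, 0], 0],
  [[0, -0.05, 0], [0, 0, 0], 0],
])

```text
time_s: 12.4
tcp_pos: [0.5669, -0.1428, 0.0935]
eef_rot: [179.9, 0.2, -2.8]
contact_force: [-1.2, -2.4, -1.0]
gripper_width: 0.0007
```

>>> apply_moves([
  [[0, -0.05, 0], [0, 0, 0], 0],
  [[0, -0.05, 0], [0, 0, 0], 0],
])

```text
time_s: 12.6
tcp_pos: [0.567, -0.1385, 0.0935]
eef_rot: [179.9, 0.2, -2.8]
contact_force: [0.4, -2.6, -1.7]
gripper_width: 0.0006
```

>>> apply_moves([
  [[0, -0.05, 0], [0, 0, 0], 0],
  [[0, -0.04, 0], [0, 0, 0], 0],
])

```text
time_s: 12.8
tcp_pos: [0.5672, -0.1345, 0.0935]
eef_rot: [179.9, 0.2, -2.8]
contact_force: [-0.1, -2.8, -0.9]
gripper_width: 0.0002
```

>>> apply_moves([
  [[0, -0.03, 0], [0, 0, 0], 0],
])

```text
time_s: 12.9
tcp_pos: [0.5673, -0.1331, 0.0935]
eef_rot: [179.9, 0.2, -2.8]
contact_force: [-0.1, -1.9, -0.1]
gripper_width: 0.0007
```

>>> apply_moves([
  [[0, -0.03, 0], [0, 0, 0], 0],
])

```text
time_s: 13.0
tcp_pos: [0.5672, -0.1323, 0.0936]
eef_rot: [179.9, 0.2, -2.8]
contact_force: [1.2, -11.4, -2.2]
gripper_width: 0.0007
```

>>> apply_moves([
  [[0, -0.03, 0], [0, 0, 0], 0],
])

```text
time_s: 13.1
tcp_pos: [0.5672, -0.1323, 0.0936]
eef_rot: [179.8, 0.2, -2.8]
contact_force: [1.6, -13.4, -3.3]
gripper_width: 0.0002
```

>>> apply_moves([
  [[0, 0, 0], [0, 0, 0], 0],
  [[0, 0.05, 0], [0, 0, 0], 0],
  [[0, 0.15, 0], [0, 0, 0], 0],
  [[0, 0.3, 0], [0, 0, 0], 0],
  [[0, 0.3, 0], [0, 0, 0], 0],
])

```text
time_s: 13.6
tcp_pos: [0.5662, -0.1649, 0.094]
eef_rot: [179.8, 0.2, -2.7]
contact_force: [0.9, 1.0, -0.7]
gripper_width: 0.0009
```

>>> apply_moves([
  [[0, 0, -0.5], [0, 0, 0], 0],
  [[0, 0, -0.9], [0, 0, 0], 0],
  [[-0.3, 0, -0.9], [0, 0, 0], 0],
  [[-0.6, -0.6, -0.9], [0, 0, 0], 0],
  [[-0.6, -0.6, -0.6], [0, 0, 0], 0],
])

```text
time_s: 14.1
tcp_pos: [0.5068, -0.1202, 0.2459]
eef_rot: [179.8, 0.8, -3.1]
contact_force: [0.9, 1.0, 0.7]
gripper_width: 0.0002
```

```bash
python3 rep.py 20;python3 look.py 21; python3 - <<'E'
from m import *
c=load("w20.npz");cv2.imwrite("pics/w20z.png",cv2.resize(c["img"][50:200,140:390],None,fx=3.2,fy=3.2,interpolation=cv2.INTER_CUBIC))
E
```

```text
14.1 [ 0.50675886 -0.12016588  0.24592117] [179.78043807   0.78483982  -3.14044296] [0.87251021 0.98004448 0.66936304]
[0.57265986 0.04525305] 10 q 0.9998335433964834 slot [np.float64(-20.08), np.float64(-56.08), np.float64(-92.08)]
axis in tool [ 0.0572 -0.1678 -0.0014]
14.15 [ 0.50524599 -0.1181955   0.24996895] [179.84769196   0.51261521  -3.10262999] [-4.30126243  2.58519286  1.33243057]
```

View pics/w20.png

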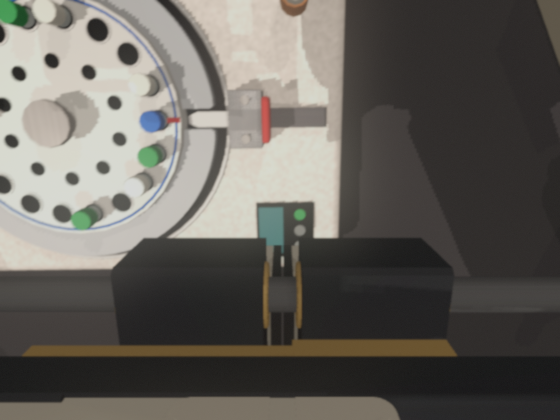

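View pics/s21.png

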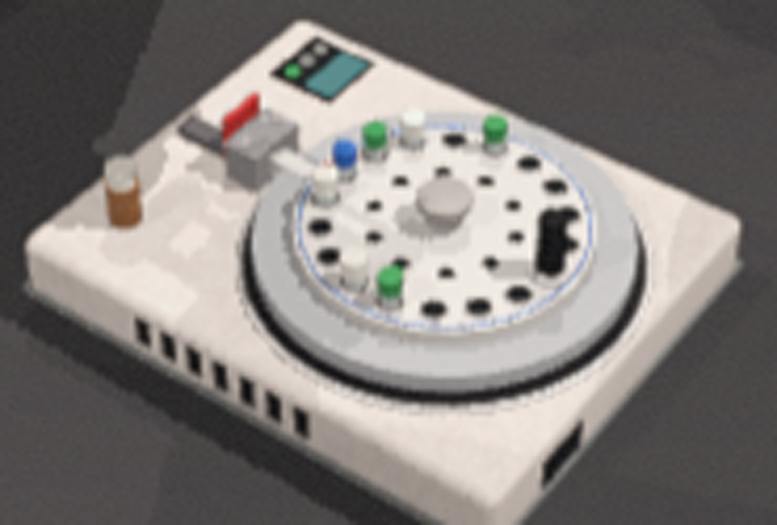

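>>> apply_moves([
  [[0, 0, -0.5], [0, 0, 0], 0],
  [[0, 0, 0], [0, 0, 0], 0],
  [[0, 0, 0], [0, 0, 0], 0],
  [[0, 0, 0], [0, 0, 0], 0],
])

```text
time_s: 14.7
tcp_pos: [0.5066, -0.1221, 0.2607]
eef_rot: [179.8, 1.2, -3.1]
contact_force: [-0.2, -0.1, -0.5]
gripper_width: 0.0003
```

```bash
python3 - <<'E'
from plant import r
from m import *
s=r.get_state();print(s["time_s"],s["tcp_pos"],s["contact_force"],abs(s["qd"]).max())
a=load("top0.npz")["img"];b=r.capture("top")["img"]
for nm,(x,y,w,h) in dict(vial=(312,162,20,22),box=(380,150,55,60),rack=(125,225,65,40),bottle=(400,225,50,45)).items():
    t=a[y:y+h,x:x+w];reg=b[y-8:y+h+8,x-8:x+w+8];_,v,_,l=cv2.minMaxLoc(cv2.matchTemplate(reg,t,cv2.TM_CCOEFF_NORMED));print(nm,round(v,3),l[0]-8,l[1]-8)
print(r.close_job())
E
```

```text
14.7 [ 0.50659118 -0.12206018  0.26067406] [-0.23078128 -0.14165756 -0.48352283] 1.1785249938249098
vial 0.191 0 4
box 0.951 0 0
rack 0.987 0 0
bottle 0.95 0 0
the job is handed in; nothing more can be done
None
```

The carousel is locked and the job is handed in at 14.7 s. I pushed the black post about 84° clockwise with the side of a closed fingertip, at about 2–3 N. I then pushed the red thumb plate home with the finger's side. That took about 2–3 N while the bar slid and about 13 N when it reached its stop. The hand was then drawn back and lifted clear.

**Checks that agreed:**
- With the bar still drawn out, the close-up wrist view showed slot and bar nose in line to about 0.4°.
- After the push, the wrist and scene pictures show the bar in the slot and the thumb plate against the guide block. The slot measured −92.08°, against about −92.1° for the bar.
- The tip box, tube rack and bottle match their starting images with zero pixel shift.
- The tool force was about zero at the end, with the hand well above everything.

**Checks that failed or disagreed:**
- **Vial:** the last check on it, image matching from the top camera, failed with a score of 0.19. The arm or its shadow probably covered it. The vial looks to be standing in its starting place in the scene picture taken after the push, and I did not measure it again.
- **Cameras:** just before the last nudge, the top camera put the bar about 1° further round than the wrist camera did. I went by the wrist close-up, and the bar then slid in without extra resistance.

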